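# Stack the baking moulds away in their carton

## Task

Put the baking moulds away: fold both flaps of the cardboard carton well outwards, past upright, and leave them so. Only then, one after the other in either order, lower the two loose aluminium moulds gently into the mould that stands in the carton, so that all three are nested fully down, upright, in one stack standing on the carton's floor. Do not disturb the drinking glass or the other things on the table.

Things in the scene. Friction and masses are not known exactly. Their poses are not given: they have to be found in the camera images.
- carton: brown cardboard carton, fixed to the table, 160 mm (x) x 190 mm (y) x 110 mm high, walls and floor 4 mm thick; a flap on each of the two y walls, none on the x walls. With the flaps flat a 56 mm slot remains between their free edges. One mould stands inside, within 15 mm of the middle in x and y. Origin: centre of its underside; z up, x and y along its sides.
- flap_left (a joint): cardboard flap hinged on the carton's left (+y) wall; rad. 0 = flat over the opening, 1.57 upright, 3.14 flat outwards, stop at 3.6; starts 0.6 to 1.2. 156 mm along x, 65 mm from crease to free edge, 4 mm thick. Crease at carton y = +0.093, z = 0.110. The stiff crease stays where left; about 0.5 N across it at the free edge swings it.
- flap_right (a joint): cardboard flap hinged on the carton's right (-y) wall; rad. 0 = flat over the opening, 1.57 upright, 3.14 flat outwards, stop at 3.6; starts 0.6 to 1.2. 156 mm along x, 65 mm from crease to free edge, 4 mm thick. Crease at carton y = -0.093, z = 0.110. The stiff crease stays where left; about 0.5 N across it at the free edge swings it.
- flap_left_edge (a point): middle of the free edge of the left (+y) flap
- flap_right_edge (a point): middle of the free edge of the right (-y) flap
- mould_a: conical aluminium baking mould, open top, 90 mm tall, outer diameter 40 mm at the foot to 68 mm at the rim, wall 2.5 mm, inner floor 36 mm above its underside: a mould fully down in it sits 36 mm higher (its top 36 mm free to hold), with about 2.5 mm play all round. 105 to 195 g. Origin: centre of its underside, z its axis. This one starts in the carton, on its floor.
- mould_b: conical aluminium baking mould, open top, 90 mm tall, outer diameter 40 mm at the foot to 68 mm at the rim, wall 2.5 mm, inner floor 36 mm above its underside: a mould fully down in it sits 36 mm higher (its top 36 mm free to hold), with about 2.5 mm play all round. 105 to 195 g. Origin: centre of its underside, z its axis. Loose, standing on the table.
- mould_c: conical aluminium baking mould, open top, 90 mm tall, outer diameter 40 mm at the foot to 68 mm at the rim, wall 2.5 mm, inner floor 36 mm above its underside: a mould fully down in it sits 36 mm higher (its top 36 mm free to hold), with about 2.5 mm play all round. 105 to 195 g. Origin: centre of its underside, z its axis. Loose, standing on the table, same as mould_b.
- glass: amber drinking glass, conical, 85 mm tall, 72 mm rim diameter, 200 g, standing on the table near the loose moulds; not to be disturbed. Origin: centre of its underside.
- jar: glass jar with a red lid, 70 mm diameter, 100 mm tall; not to be disturbed. Origin: centre of its underside.
- star_cutter: brass star-shaped biscuit cutter, 72 mm across, 22 mm tall, lying on the table; leave alone. Origin: centre of its underside.
- round_cutter: round steel biscuit cutter, 64 mm diameter, 22 mm tall, lying on the table; leave alone. Origin: centre of its underside.
- spatula: spatula, 240 mm long, lying flat on the table beyond the others; leave alone. Origin: near its middle, long axis x.
Things that resemble listed ones, but are neither listed nor needed, are in the scene too. What is shaped like the carton but yellow is not meant.

How it is judged:
By the outcome, as a careful person would: the job done as asked, in the order asked, and still so for the second after the job is handed in, with the robot touching nothing.
It also fails if it takes over 72 s, if anything falls off the work surface, if the arm or the gripper's body presses on something with over 40 N, if the wrist force passes 120 N, or if a joint passes its speed limit or range.

## Robot

A 7-joint arm with a two-finger parallel gripper is mounted at the origin on the work surface. World frame = base frame: x ahead of the robot, y to its left, z up, the work surface at z = 0. Lengths are in m, angles in rad, forces in N, time in s.
With the tool pointing down it reaches from about 0.425 to 0.925 m from the base axis. Payload 6.8 kg.
Tool frame: the origin (TCP) lies at the very end of the fingers, on their centre line; the grasp point (between the pads) lies bot.hold_point_z behind it (bot.hold_point_z is the distance from the TCP to the grasp point, in m); z points along the fingers, y is the line along which they close (so a half turn about z gives the same grasp; the last joint's range is limited). The gripper opens to 85 mm and grips with 20 to 120 N. Pads are 22 mm wide; open, the fingers measure 114 mm over their backs; the gripper's body (76 mm by 85 mm) begins 54 mm behind the grasp point. The pads swing forward as they close: fully open they stand 13 mm farther back than shut.
Start: joints at [1.008, 0.477, 0.022, 1.555, -0.011, 1.109, -0.083], TCP at [0.297, -0.606, 0.231] pointing down, gripper open.
Joint ranges: [-2.96, 2.96], [-0.34, 2.1], [-1.41, 1.46], [0.24, 2.44], [-1.37, 4.51], [0.17, 1.92], [-2.96, 2.96]. Speed limits (rad/s): [2.39, 2.39, 3.14, 3.14, 3.14, 3.14, 3.14].

## Interface

Orientations are given as a unit quaternion [w, x, y, z].
In Python, from bench import bot, cams, order gives the robot as it stands.
- The arm moves only by the tool jog_arm, never from a script. Its argument "series" is a list that holds one entry, the list of rows, each a list of 7 numbers: the shift along the tool's x, y, z as a fraction of full scale, then the turn, a rotation vector about the tool's x, y, z as a fraction of full scale, then the closure, from 0 (fully open) to 1 (shut). In form: [[[dx, dy, dz, ax, ay, az, grip], ...]]. A call has 1 to 20 rows; each row shifts and turns the commanded pose from where the row before left it, along the tool's axes as they then stand; what a row does not reach is not made up. Full scale, the value 1, is 0.4 m for a shift and 0.1 rad for a turn. A row lasts 1/12 s, in which the tool goes at most 41.7 mm and 7.16 degrees, less where a joint would pass 70% of its speed; a pose out of reach is approached as far as the arm can. A call with a number of a shift or a turn outside -1 to 1 is refused whole. A call with a gripper value outside its range is refused whole. The fingers move at their own pace and stop on an object; "grip_force" is the grip in N (left out, the last holds). Time passes only in rows, so rows that do not move let the fingers close. It gives the time, the measured TCP pose, the force, the opening and the grip force at its end, in the units of the state.
- bot.get_obs(): the state, without advancing time (a new reading comes with each control period).
- cams.read_camera(name): name is "scene" or "top"; returns a dict with "frame" (400x640x3 uint8, red, green, blue), "fov_y" (degrees; the focal length in pixels is half the picture's height over the tangent of half this angle, whatever the lens; pixels are square), "cx", "cy" (the principal point, pixels), "R" (3x3) and "t" (3): a world point X has camera coordinates R X + t. Camera axes: x right, y down, z forward; pixel columns grow to the right and rows downward; lengths in m; the calibration is good to about 2 mm. A picture is of the moment at which its call begins. There is no depth.
- order.finish_job(): hands the job in; it is judged then, once.
The state is a dict: "time_s": time; "qpos": joint angles; "dq": joint speeds; "joint_torque": joint torques, N m; "eef_pos": TCP position; "eef_rot": TCP orientation; "force": force on the tool from outside, world axes, zero at the start; "wrist_torque": the same for the moment, N m; "opening": finger opening in m; "grasp_force": force on a finger pad.
Only numpy, scipy, OpenCV 4.12 (cv2) and the standard library are available. Lean on these libraries where they do the work, as an engineer would, in place of code of your own. Each camera call takes 0.05 s, during which the arm holds its last target. There are 200 camera calls.

## Working session

There is one attempt and no reset: what is moved stays moved. The work goes in short steps, Python scripts to look and compute and a tool call to move; the robot and the scene stay as the last step left them, time stands still between calls to the robot, and variables do not carry over. Pictures are saved under pics/ and viewed, at most 10 in all, crops included, and the job is handed in when it is done.

Besides the shell and the picture viewer there is one more tool, called after "Call:" as name([rows], argument=value, ...), one row to a line, values as JSON. jog_arm: Moves the arm, as the interface text tells. Shift numbers are shares of 0.4 m and turn numbers shares of 0.1 rad, none past 1 either way. Its arguments: {"type":"object","properties":{"series":{"type":"array","items":{"type":"array","items":{"type":"array","items":{"type":"number","minimum":-1,"maximum":1}}}},"grip_force":{"type":"number"}},"required":["series"]}

```bash
mkdir -p pics; ls; cat > h.py <<'E'
import numpy as np, cv2
from bench import bot, cams, order
def shot(n,save=None):
    c=cams.read_camera(n)
    c['f']=200/np.tan(np.radians(c['fov_y'])/2); c['R']=np.array(c['R']); c['t']=np.array(c['t'])
    if save: cv2.imwrite('pics/'+save+'.png',c['frame'][:,:,::-1])
    return c
def ray(c,u,v):
    d=c['R'].T@np.array([(u-c['cx'])/c['f'],(v-c['cy'])/c['f'],1.]); return -c['R'].T@c['t'],d
def plane(c,u,v,z):
    o,d=ray(c,u,v); return o+d*(z-o[2])/d[2]
def proj(c,X):
    p=c['R']@np.array(X)+c['t']; return c['f']*p[:2]/p[2]+[c['cx'],c['cy']]
E
python3 - <<'E'
from h import *
for n in('scene','top'):
    c=shot(n,n+'0'); print(n,c['f'],c['cx'],c['cy'],c['frame'].shape,-c['R'].T@c['t'],c['R'].round(3).tolist())
print(bot.get_obs(),bot.hold_point_z)
E
```

```text
pics
scene 400.9541382657154 319.5892757148483 197.8114200253275 (400, 640, 3) [ 1.18655661 -0.32880896  0.67496967] [[0.394, 0.919, 0.022], [0.6, -0.239, -0.763], [-0.696, 0.315, -0.645]]
top 424.316952380365 314.8323656788587 202.14529927244848 (400, 640, 3) [ 0.27622338 -0.03228955  1.27474797] [[-0.039, -0.999, -0.005], [-0.974, 0.04, -0.224], [0.224, -0.004, -0.975]]
{'time_s': 0.1, 'qpos': array([ 1.00788357,  0.47773449,  0.02234632,  1.55635606, -0.0115071 ,
        1.10926545, -0.08310083]), 'dq': array([-0.00039109, -0.00146043, -0.00098133, -0.00225146, -0.00023999,
       -0.00034139, -0.00129131]), 'joint_torque': array([ 3.96364398e-03, -5.97773123e+01,  1.61360130e+00, -2.81956404e+01,
        1.28644813e-02,  5.04653261e-03,  2.27077356e-05]), 'eef_pos': array([ 0.2962824 , -0.60591315,  0.23041008]), 'eef_rot': array([-7.81673974e-04,  9.74252646e-01,  2.25457563e-01, -2.39681268e-04]), 'force': array([ 0.04877966, -0.3362551 , -0.49176385]), 'wrist_torque': array([ 0.01557229, -0.000308  ,  0.00723308]), 'grasp_force': 0.0, 'opening': 0.08543549364715187} 0.0187
```

View pics/top0.png

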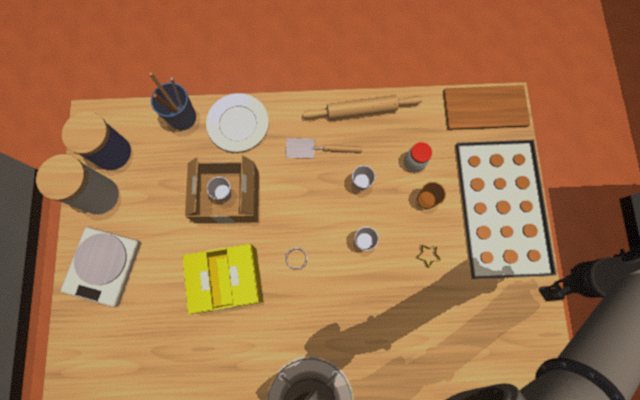

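View pics/scene0.png

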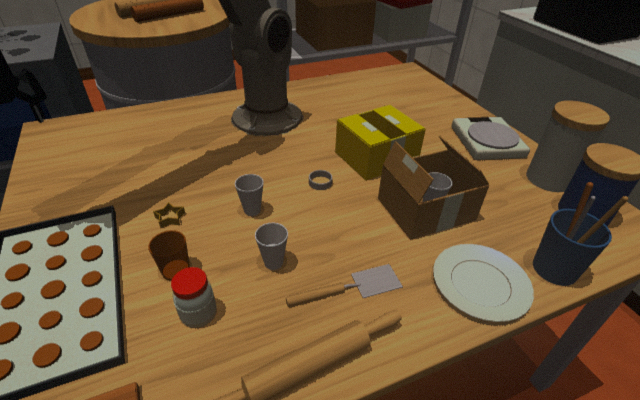

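The top view shows the brown carton at (222,190) with a mould inside at (219,188), and loose moulds at (362,180) and (365,240). In the scene view the moulds are at (272,245) and (250,195), and the carton is at (432,190).
Lookalikes (top view): yellow carton (221,278), amber glass (430,197), jar (419,157), pot (310,385), canisters (85,140)/(65,180), round cutter (296,258). I pick the brown carton and the two grey cones, and check them in a close crop.

```bash
python3 - <<'E'
from h import *
a=cv2.imread('pics/top0.png'); b=cv2.imread('pics/scene0.png')
A=cv2.resize(a[140:270,170:450],(800,371),interpolation=cv2.INTER_CUBIC)
B1=cv2.resize(b[120:240,370:500],(249,229),interpolation=cv2.INTER_CUBIC)
B1=cv2.resize(b[130:238,375:495],(250,225),interpolation=cv2.INTER_CUBIC)
B2=cv2.resize(b[165:281,140:300],(310,225),interpolation=cv2.INTER_CUBIC)
o=np.zeros((600,800,3),np.uint8); o[:371]=A; o[372:597,:250]=B1;o[372:597,260:570]=B2
cv2.imwrite('pics/crop.png',o)
c=shot('top')
for n,u,v,z in[('b',362,173,.09),('c',366,238,.09),('carton centre',222,190,.11),('a',219,186,.09),('glass',432,190,.085)]: print(n,plane(c,u,v,z).round(3))
E
```

```text
b [ 0.63  -0.178  0.09 ]
c [ 0.44  -0.177  0.09 ]
carton centre [0.59  0.225 0.11 ]
a [0.608 0.238 0.09 ]
glass [ 0.572 -0.377  0.085]
```

View pics/crop.png

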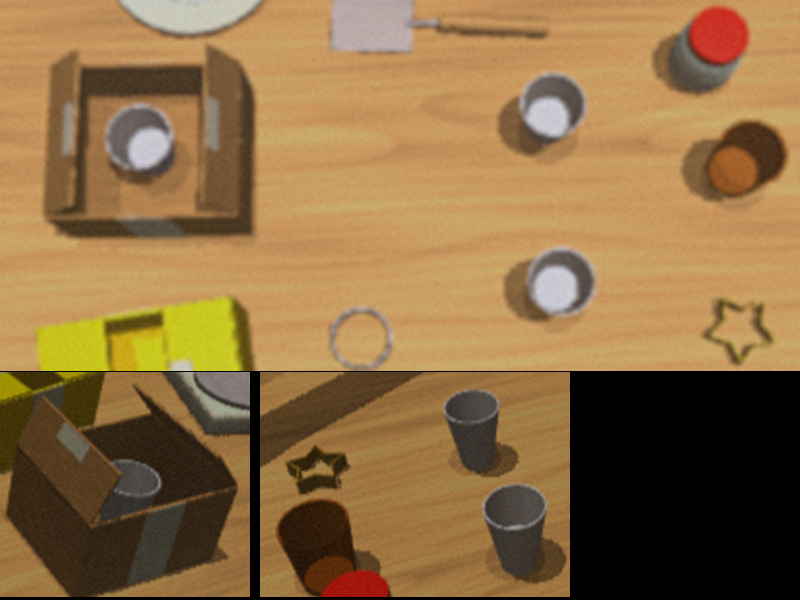

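The crop confirms the brown carton with both flaps half closed and a grey mould inside, plus two grey cones. The glass (432,190) is clearly amber. Next I measure them precisely.

```bash
python3 - <<'E'
from h import *
def rim(c,box,z,name,sat):
    x0,x1,y0,y1=box; im=c['frame'][y0:y1,x0:x1]
    hsv=cv2.cvtColor(im,cv2.COLOR_RGB2HSV); m=((hsv[:,:,1]<sat)&(hsv[:,:,2]>50)).astype(np.uint8)
    m=cv2.morphologyEx(m,cv2.MORPH_CLOSE,np.ones((3,3)))
    k=max(cv2.findContours(m,cv2.RETR_EXTERNAL,cv2.CHAIN_APPROX_NONE)[0],key=cv2.contourArea)
    x,y,w,h=cv2.boundingRect(k); u=x0+x+(w-1)/2
    # far rim edge: row y; rim radius .034 away from the camera along the view azimuth
    o,_=ray(c,0,0); P=plane(c,u,y0+y,z); d=(P-o)[:2]; d/=np.linalg.norm(d)
    print(name,x0+x,y0+y,w,h,'centre',(P[:2]-.034*d).round(4))
t=shot('top'); s=shot('scene')
rim(t,(345,385,160,205),.09,'b top',80); rim(t,(345,390,222,260),.09,'c top',80)
rim(t,(205,234,172,206),.094,'a top',80)
rim(s,(250,295,215,275),.09,'b scene',80); rim(s,(230,270,170,220),.09,'c scene',80)
T=lambda x,y:(170+x/2.857,140+y/2.857); S=lambda x,y:(375+x*.48,130+(y-372)*.48)
for n,p,z in[('rim right',S(236,487),.11),('rim near/left top (below flap)',S(75,526),.11),('bot near right',S(222,556),0),('bot near left',S(80,595),0),('bot far left',S(12,508),0)]: print('S',n,np.round(p,1),plane(s,*p,z).round(4))
for n,p,z in[('bot R',T(252,233),0),('bot L',T(52,233),0),('inner far L',T(84,68),.11),('inner far R',T(203,68),.11),('front rim inner L',T(80,212),.11),('front rim inR',T(200,218),.11),('flapL far edge',T(79,52),.16),('flapL near',T(73,212),.16),('flapR far',T(208,50),.16),('flapR near',T(200,215),.16)]: print('T',n,np.round(p,1),plane(t,*p,z).round(4))
E
```

```text
b top 352 165 23 25 centre [ 0.6227 -0.1698]
c top 354 226 25 25 centre [ 0.4464 -0.1588]
a top 207 176 24 25 centre [0.6097 0.2183]
b scene 255 223 33 47 centre [ 0.6261 -0.1794]
c scene 235 174 28 42 centre [ 0.4437 -0.1751]
S rim right [488.3 185.2] [0.6799 0.3252 0.11  ]
S rim near/left top (below flap) [411.  203.9] [0.6693 0.1221 0.11  ]
S bot near right [481.6 218.3] [0.681  0.3441 0.    ]
S bot near left [413.4 237. ] [0.6721 0.149  0.    ]
S bot far left [380.8 195.3] [0.5091 0.1544 0.    ]
T bot R [258.2 221.6] [0.5157 0.1374 0.    ]
T bot L [188.2 221.6] [0.5243 0.3512 0.    ]
T inner far L [199.4 163.8] [0.6708 0.2905 0.11  ]
T inner far R [241.1 163.8] [0.6659 0.1705 0.11  ]
T front rim inner L [198.  214.2] [0.5227 0.2912 0.11  ]
T front rim inR [240.  216.3] [0.512  0.1735 0.11  ]
T flapL far edge [197.7 158.2] [0.6704 0.2818 0.16  ]
T flapL near [195.6 214.2] [0.5124 0.2839 0.16  ]
T flapR far [242.8 157.5] [0.6672 0.157  0.16  ]
T flapR near [240.  215.3] [0.5047 0.1647 0.16  ]
```

```bash
python3 - <<'E'
from h import *
a=cv2.imread('pics/top0.png'); b=cv2.imread('pics/scene0.png')
def z(im,x,y,w,h):
    o=cv2.resize(im[y:y+h,x:x+w],None,fx=5,fy=5,interpolation=cv2.INTER_CUBIC)
    o=np.clip(o.astype(float)*1.8,0,255).astype(np.uint8)
    for u in range(x-x%10+10,x+w,10): o[:6 if u%50 else 20,(u-x)*5+2]=(0,255,0)
    for v in range(y-y%10+10,y+h,10): o[(v-y)*5+2,:6 if v%50 else 20]=(0,255,0)
    return o
A=z(a,180,152,85,80);B=z(b,375,130,75*2-78,110); B=z(b,372,128,122,118)
o=np.zeros((600,800,3),np.uint8);
A=cv2.resize(A,(340,320)); B=cv2.resize(B,(455,440)); o[:320,:340]=A;o[:440,343:798]=B
cv2.imwrite('pics/crop2.png',o)
E
```

```text
(no output)
```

View pics/crop2.png

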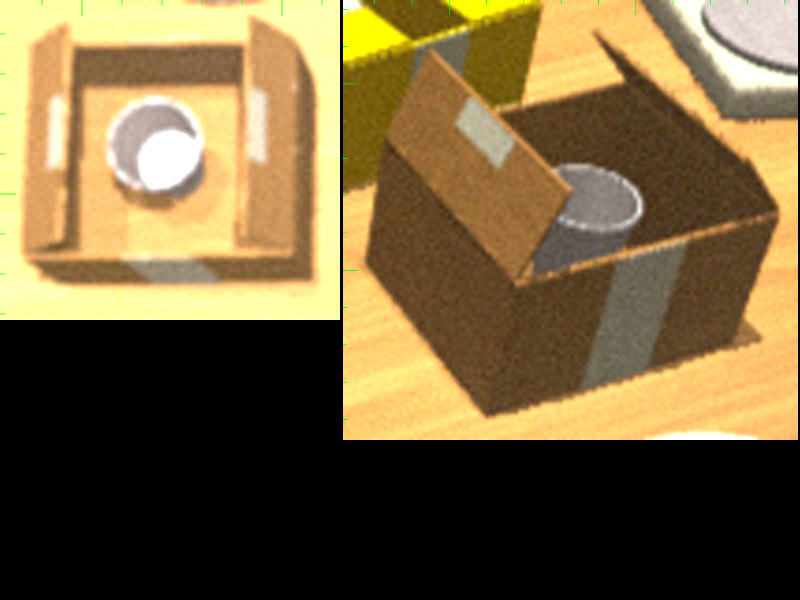

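```bash
python3 - <<'E'
from h import *
from scipy.optimize import least_squares
t=shot('top'); s=shot('scene')
S=lambda x,y:(372+(x-343)/3.73,128+y/3.73); T=lambda x,y:(180+x/4,152+y/4)
# camera, pixel, carton local point
L=[(s,S(518,283),(.08,-.095,.11)),(s,S(778,214),(.08,.095,.11)),(s,S(384,137),(-.08,-.095,.11)),(s,S(487,416),(.08,-.095,0)),(s,S(737,345),(.08,.095,0)),(s,S(367,262),(-.08,-.095,0)),
(t,T(292,253),(-.08,-.095,.11)),(t,T(312,281),(-.08,-.095,0)),(t,T(25,255),(-.08,.095,.11)),(t,T(42,281),(-.08,.095,0))]
for c,p,l in L: print(l,plane(c,*p,l[2]).round(4))
def pt(q,l):
    c,s_=np.cos(q[2]),np.sin(q[2]); return np.array([q[0]+c*l[0]-s_*l[1],q[1]+s_*l[0]+c*l[1],l[2]])
f=lambda q:np.concatenate([proj(c,pt(q,l))-p for c,p,l in L])
r=least_squares(f,[.597,.24,-.04],loss='soft_l1'); print(r.x.round(4),f(r.x).reshape(-1,2).round(1).tolist())
for name,sg,P in[('right',-1,[(s,S(432,50),-1),(s,S(570,190),1),(t,T(250,18),1),(t,T(240,240),-1)]),('left',1,[(s,S(598,33),-1),(t,T(72,22),1),(t,T(68,245),-1)])]:
  for c,p,e in P:
    g=lambda a:proj(c,pt(r.x,(e*.078,sg*(.093-.065*np.cos(a[0])),.11+.065*np.sin(a[0]))))-p
    k=least_squares(g,[.9]); print(name,k.x.round(3),k.fun.round(1))
E
```

```text
(0.08, -0.095, 0.11) [0.6756 0.1382 0.11  ]
(0.08, 0.095, 0.11) [0.6807 0.3255 0.11  ]
(-0.08, -0.095, 0.11) [0.52   0.1391 0.11  ]
(0.08, -0.095, 0) [0.6765 0.1383 0.    ]
(0.08, 0.095, 0) [0.6837 0.3295 0.    ]
(-0.08, -0.095, 0) [0.5174 0.1426 0.    ]
(-0.08, -0.095, 0.11) [0.5135 0.1372 0.11  ]
(-0.08, -0.095, 0) [0.5135 0.1381 0.    ]
(-0.08, 0.095, 0.11) [0.5197 0.3241 0.11  ]
(-0.08, 0.095, 0) [0.5219 0.3442 0.    ]
[ 0.5986  0.2339 -0.0211] [[-0.1, 0.4], [0.5, -0.2], [-0.2, -0.9], [-0.4, 0.2], [-1.6, -0.5], [-0.8, 0.0], [-1.2, -1.1], [-0.8, -1.0], [-2.3, -0.3], [4.4, 0.2]]
right [1.202] [ 0.  -0.3]
right [1.251] [ 0.  -0.1]
right [1.3] [-0.4 -3.2]
right [1.244] [-0.3 -2.9]
left [0.92] [-1.5 -1.8]
left [0.817] [ 0.3 -1.5]
left [0.75] [ 0.3 -2. ]
```

Carton is at about (0.599, 0.233), yaw −0.03. Flaps are at right ≈1.2, left ≈0.85. Moulds: b (0.622,−0.180), c (0.441,−0.177), a (0.603,0.239). First I raise, turn and travel with the gripper closed.

Call:
jog_arm([
  [[0, 0, -0.035, 0, 0, 0.91, 1], [0, 0, -0.035, 0, 0, 0.91, 1], [0, 0, -0.035, 0, 0, 0.91, 1], [0, 0, -0.035, 0, 0, 0.91, 1], [0, 0, -0.035, 0, 0, 0.91, 1], [0.031, -0.08, 0, 0, 0, 0, 1], [0.031, -0.08, 0, 0, 0, 0, 1], [0.031, -0.08, 0, 0, 0, 0, 1], [0.031, -0.08, 0, 0, 0, 0, 1], [0.031, -0.08, 0, 0, 0, 0, 1], [0.031, -0.08, 0, 0, 0, 0, 1], [0.031, -0.08, 0, 0, 0, 0, 1], [0.031, -0.08, 0, 0, 0, 0, 1], [0.031, -0.08, 0, 0, 0, 0, 1], [0.031, -0.08, 0, 0, 0, 0, 1], [0.031, -0.08, 0, 0, 0, 0, 1], [0.031, -0.08, 0, 0, 0, 0, 1], [0.031, -0.08, 0, 0, 0, 0, 1], [0.031, -0.08, 0, 0, 0, 0, 1], [0, 0, 0, 0, 0, 0, 1]],
], grip_force=30)

```text
time_s: 2.02
eef_pos: [0.4728, -0.1509, 0.3017]
eef_rot: [-0.001, 1.0, 0.005, 0.001]
force: [0.7, 0.2, -0.1]
opening: 0.0004
grasp_force: 0.0
```

Call:
jog_arm([
  [[0.0265, -0.078, 0, 0, 0, 0, 1], [0.0265, -0.078, 0, 0, 0, 0, 1], [0.0265, -0.078, 0, 0, 0, 0, 1], [0.0265, -0.078, 0, 0, 0, 0, 1], [0.0265, -0.078, 0, 0, 0, 0, 1], [0.0265, -0.078, 0, 0, 0, 0, 1], [0.0265, -0.078, 0, 0, 0, 0, 1], [0.0265, -0.078, 0, 0, 0, 0, 1], [0.0265, -0.078, 0, 0, 0, 0, 1], [0.0265, -0.078, 0, 0, 0, 0, 1], [0.0265, -0.078, 0, 0, 0, 0, 1], [0.0265, -0.078, 0, 0, 0, 0, 1], [0, 0, 0, 0, 0, 0, 1], [0, 0, 0.06, 0, 0, 0, 1], [0, 0, 0.06, 0, 0, 0, 1], [0, 0, 0.06, 0, 0, 0, 1], [0, 0, 0.06, 0, 0, 0, 1], [0, 0, 0.06, 0, 0, 0, 1], [0, 0, 0.06, 0, 0, 0, 1], [0, 0, 0.06, 0, 0, 0, 1]],
])

```text
time_s: 3.68
eef_pos: [0.5976, 0.2154, 0.1323]
eef_rot: [0.0, 1.0, -0.0, 0.0]
force: [0.3, -0.9, -0.1]
opening: -0.0001
grasp_force: 0.0
```

Call:
jog_arm([
  [[0, 0.04, 0, 0, 0, 0, 1], [0, 0.04, 0, 0, 0, 0, 1], [0, 0.04, 0, 0, 0, 0, 1], [0, 0.04, 0, 0, 0, 0, 1], [0, 0.04, 0, 0, 0, 0, 1], [0, 0.04, 0, 0, 0, 0, 1], [0, 0.04, 0, 0, 0, 0, 1], [0, 0.04, 0, 0, 0, 0, 1], [0, 0.01, 0.02, 0, 0, 0, 1], [0, 0, 0.02, 0, 0, 0, 1], [0, 0, 0, 0, 0, 0, 1]],
])

```text
time_s: 4.6
eef_pos: [0.5968, 0.0832, 0.1163]
eef_rot: [0.0, 1.0, -0.001, -0.001]
force: [0.3, -0.7, 0.0]
opening: 0.0005
grasp_force: 0.0
```

Call:
jog_arm([
  [[0, 0, -0.02, 0, 0, 0, 1], [0, 0, -0.02, 0, 0, 0, 1], [0, -0.06, 0, 0, 0, 0, 1], [0, -0.06, 0, 0, 0, 0, 1], [0, -0.06, 0, 0, 0, 0, 1], [0, -0.06, 0, 0, 0, 0, 1], [0, -0.06, 0, 0, 0, 0, 1], [0, -0.04, 0, 0, 0, 0, 1], [0, -0.04, 0, 0, 0, 0, 1], [0, -0.04, 0, 0, 0, 0, 1], [0, -0.04, 0, 0, 0, 0, 1], [0, -0.04, 0, 0, 0, 0, 1], [0, -0.04, 0, 0, 0, 0, 1], [0, -0.04, 0, 0, 0, 0, 1], [0, -0.04, 0, 0, 0, 0, 1], [0, -0.04, 0, 0, 0, 0, 1], [0, -0.04, 0, 0, 0, 0, 1], [0, -0.045, 0, 0, 0, 0, 1], [0, 0, 0.02, 0, 0, 0, 1], [0, 0, 0.02, 0, 0, 0, 1]],
])

```text
time_s: 6.27
eef_pos: [0.597, 0.3839, 0.1167]
eef_rot: [-0.001, 1.0, 0.001, 0.0]
force: [0.1, -0.3, 0.7]
opening: 0.0003
grasp_force: 0.1
```

Call:
jog_arm([
  [[0, 0, -0.076, 0, 0, 0, 1], [0, 0, -0.076, 0, 0, 0, 1], [0, 0, -0.076, 0, 0, 0, 1], [0, 0, -0.076, 0, 0, 0, 1], [0, 0, -0.076, 0, 0, 0, 1], [0, 0, -0.076, 0, 0, 0, 0], [0.004, 0.085, 0, 0, 0, 0, 0], [0.004, 0.085, 0, 0, 0, 0, 0], [0.004, 0.085, 0, 0, 0, 0, 0], [0.004, 0.085, 0, 0, 0, 0, 0], [0.004, 0.085, 0, 0, 0, 0, 0], [0.004, 0.085, 0, 0, 0, 0, 0], [0.004, 0.085, 0, 0, 0, 0, 0], [0.004, 0.085, 0, 0, 0, 0, 0], [0.004, 0.085, 0, 0, 0, 0, 0], [0.004, 0.085, 0, 0, 0, 0, 0], [0.004, 0.085, 0, 0, 0, 0, 0], [0.004, 0.085, 0, 0, 0, 0, 0], [0.004, 0.085, 0, 0, 0, 0, 0], [0.004, 0.085, 0, 0, 0, 0, 0]],
])

```text
time_s: 7.93
eef_pos: [0.6186, -0.0975, 0.2984]
eef_rot: [0.0, 1.0, -0.001, -0.001]
force: [0.1, 0.4, -0.0]
opening: 0.0854
grasp_force: 0.0
```

```bash
python3 - <<'E'
from h import *
t=shot('top','t1');s=shot('scene','s1'); print(bot.get_obs()['eef_pos'])
o=np.zeros((600,800,3),np.uint8)
f=lambda c,x,y,w,h,k:cv2.resize(np.clip(c['frame'][y:y+h,x:x+w,::-1]*1.5,0,255).astype(np.uint8),None,fx=k,fy=k,interpolation=cv2.INTER_CUBIC)
a=f(t,150,130,130,100,4)[:400,:400];a=cv2.resize(f(t,160,140,120,95,4),(360,285)); b=f(s,355,120,144,130,3)
o[:285,:360]=a; o[:390,365:797]=b; cc=f(t,330,150,130,100,2.4); o[287:287+240,:312]=cc
cv2.imwrite('pics/crop3.png',o)
E
```

```text
[ 0.61824716 -0.10437321  0.29804152]
```

View pics/crop3.png

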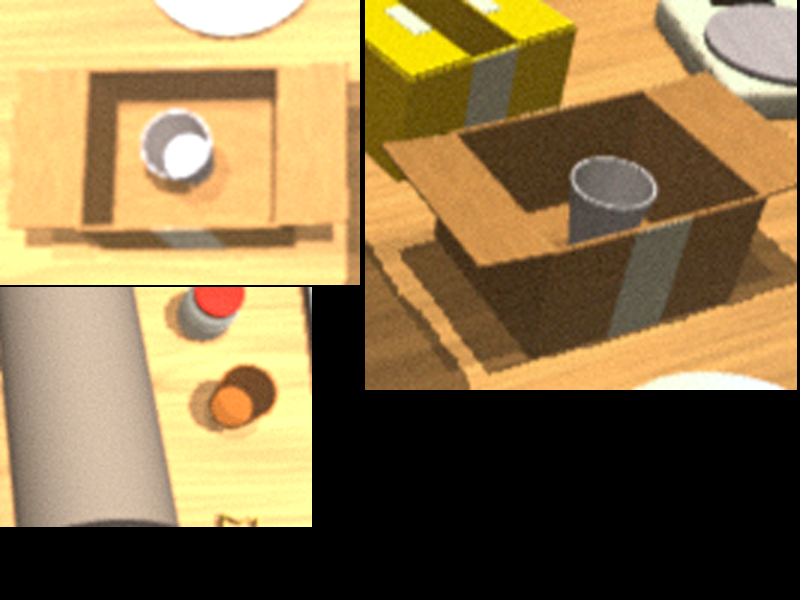

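The crop shows both flaps lying nearly flat outwards and the mould a rim clear, at top (219,188) and scene (438,181). Next I compute the rim centres from both views.

```bash
python3 - <<'E'
from h import *
t=shot('top');s=shot('scene')
for n,c,u,v,z in[('a',t,219,188.3,.094),('a',s,437.7,181,.094),('b',t,363.5,177.1,.09),('b',s,271.6,235.2,.09),('c',t,366.4,238.4,.09),('c',s,248.9,183,.09)]: print(n,plane(c,u,v,z).round(4))
print(bot.get_obs()['eef_pos'])
E
```

```text
a [0.5999 0.2369 0.094 ]
a [0.6075 0.241  0.094 ]
b [ 0.6175 -0.1814  0.09  ]
b [ 0.6277 -0.1806  0.09  ]
c [ 0.4384 -0.1779  0.09  ]
c [ 0.4448 -0.1768  0.09  ]
[ 0.61886106 -0.09671072  0.29839222]
```

Call:
jog_arm([
  [[0.003, 0.07, 0, 0, 0, 0, 0], [0.003, 0.07, 0, 0, 0, 0, 0], [0.003, 0.07, 0, 0, 0, 0, 0], [0, 0, 0.06, 0, 0, 0, 0], [0, 0, 0.06, 0, 0, 0, 0], [0, 0, 0.06, 0, 0, 0, 0], [0, 0, 0.06, 0, 0, 0, 0], [0, 0, 0.06, 0, 0, 0, 0], [0, 0, 0.06, 0, 0, 0, 0], [0, 0, 0.06, 0, 0, 0, 0], [0, 0, 0, 0, 0, 0, 0], [0, 0, 0, 0, 0, 0, 0]],
])

```text
time_s: 9.13
eef_pos: [0.6224, -0.1766, 0.1304]
eef_rot: [-0.001, 1.0, 0.001, -0.002]
force: [1.0, 0.4, -0.3]
opening: 0.0853
grasp_force: 0.0
```

```bash
python3 - <<'E'
from h import *
P=[]
for i in range(4): shot('scene','s2' if i==3 else None); P.append(bot.get_obs()['eef_pos'])
print(np.round(P,4))
b=cv2.imread('pics/s2.png')[100:300,180:400]; cv2.imwrite('pics/crop4.png',cv2.resize(b,None,fx=3,fy=3,interpolation=cv2.INTER_CUBIC))
E
```

```text
[[ 0.6237 -0.1771  0.1321]
 [ 0.6244 -0.1775  0.1331]
 [ 0.6247 -0.1778  0.1336]
 [ 0.6247 -0.178   0.1337]]
```

View pics/crop4.png

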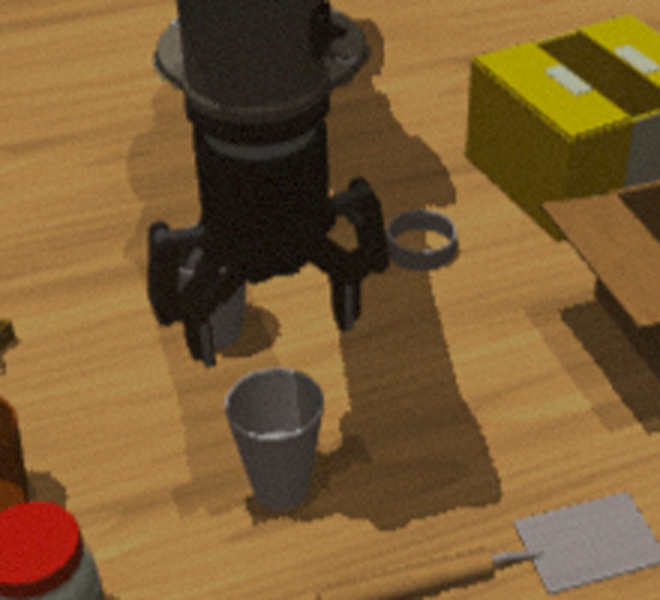

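The gripper is centred over the mould at rim pixel (272,235) in the scene view, with fingertips at (248,220) and (295,209). I check the true tip height from those pixels.

```bash
python3 - <<'E'
from h import *
s=shot('scene')
for p in[(248.7,220.5),(295.5,209.3)]:
    o,d=ray(s,*p)
    for x in(.635,.624): print((o+d*(x-o[0])/d[0]).round(4))
print(proj(s,(.622,-.181,.09)),bot.get_obs()['eef_pos'])
E
```

```text
[ 0.635  -0.2243  0.1529]
[ 0.624  -0.2222  0.1425]
[ 0.635  -0.1305  0.1499]
[ 0.624  -0.1266  0.1395]
[270.51938366 233.40113206] [ 0.62453709 -0.17810948  0.13354491]
```

Call:
jog_arm([
  [[0, 0, 0.029, 0, 0, 0, 0], [0, 0, 0.029, 0, 0, 0, 0], [0, 0, 0.029, 0, 0, 0, 0], [0, 0, 0.029, 0, 0, 0, 0], [0, 0, 0.029, 0, 0, 0, 0], [0, 0, 0.029, 0, 0, 0, 0], [0, 0, 0.025, 0, 0, 0, 0], [0, 0, 0, 0, 0, 0, 0], [0, 0, 0, 0, 0, 0, 1], [0, 0, 0, 0, 0, 0, 1], [0, 0, 0, 0, 0, 0, 1], [0, 0, 0, 0, 0, 0, 1], [0, 0, 0, 0, 0, 0, 1], [0, 0, 0, 0, 0, 0, 1], [0, 0, 0, 0, 0, 0, 1]],
], grip_force=35)

```text
time_s: 10.63
eef_pos: [0.624, -0.1783, 0.0528]
eef_rot: [0.0, 1.0, -0.0, 0.001]
force: [0.8, -0.2, 3.8]
opening: 0.0655
grasp_force: 39.3
```

Call:
jog_arm([
  [[0, 0, -0.03, 0, 0, 0, 1], [0, 0, -0.06, 0, 0, 0, 1], [0, 0, -0.07, 0, 0, 0, 1], [0, 0, -0.08, 0, 0, 0, 1], [0, 0, -0.08, 0, 0, 0, 1], [0, 0, -0.08, 0, 0, 0, 1], [0, 0, -0.08, 0, 0, 0, 1], [-0.004, -0.06, 0, 0, 0, 0, 1], [-0.004, -0.085, 0, 0, 0, 0, 1], [-0.004, -0.09, 0, 0, 0, 0, 1], [-0.004, -0.09, 0, 0, 0, 0, 1], [-0.004, -0.09, 0, 0, 0, 0, 1], [-0.004, -0.09, 0, 0, 0, 0, 1], [-0.004, -0.09, 0, 0, 0, 0, 1], [-0.004, -0.09, 0, 0, 0, 0, 1], [-0.004, -0.09, 0, 0, 0, 0, 1], [-0.004, -0.09, 0, 0, 0, 0, 1], [-0.004, -0.09, 0, 0, 0, 0, 1], [-0.004, -0.09, 0, 0, 0, 0, 1], [0, 0, 0, 0, 0, 0, 1]],
])

```text
time_s: 12.3
eef_pos: [0.6008, 0.2505, 0.2446]
eef_rot: [-0.003, 1.0, 0.006, -0.001]
force: [-1.3, 2.0, -0.4]
opening: 0.0655
grasp_force: 39.7
```

```bash
python3 - <<'E'
from h import *
for i in range(3): s=shot('scene','s3'); 
o=bot.get_obs();print(o['eef_pos'],o['opening'],o['grasp_force'],o['force'])
b=s['frame'][90:290,330:530,::-1]; cv2.imwrite('pics/crop5.png',cv2.resize(np.clip(b*1.6,0,255).astype(np.uint8),None,fx=3,fy=3,interpolation=cv2.INTER_CUBIC))
E
```

```text
[0.60373293 0.23994669 0.24404845] 0.06508548968934104 39.69849176472053 [-0.64032253 -0.65429315 -2.6572399 ]
```

View pics/crop5.png

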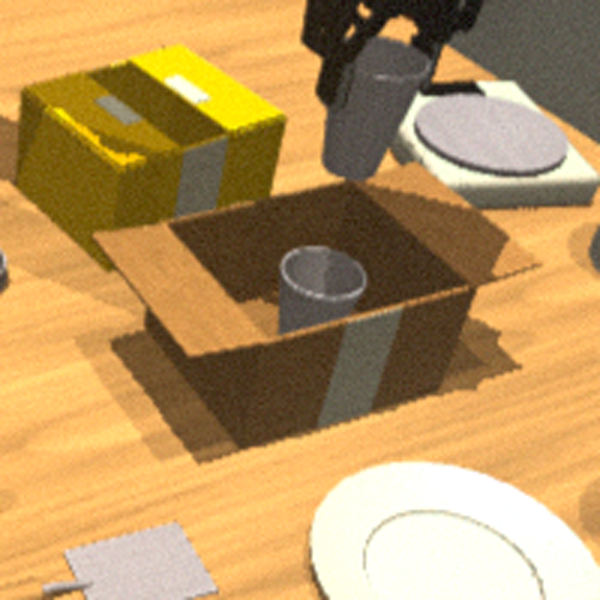

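The mould is held with its foot at (447,145) and rim at (462,109) in the scene view, and the in-carton rim is at (438,181). I check whether it's tilted and aligned.

```bash
python3 - <<'E'
from h import *
s=shot('scene'); e=bot.get_obs()['eef_pos']; print(e)
bz=e[2]-.0528
for z in(bz,bz+.09,.094): print(proj(s,(.604,.240,z)).round(1))
print(plane(s,330+350/3,90+163/3,bz).round(4),plane(s,330+396/3,90+60/3,bz+.09).round(4),plane(s,330+323/3,90+273/3,.094).round(4))
E
```

```text
[0.6042908  0.23858569 0.24402953]
[445.7 145.8]
[455.4 109.4]
[436.5 180.3]
[0.5997 0.246  0.1912] [0.6112 0.2515 0.2812] [0.6074 0.2409 0.094 ]
```

Call:
jog_arm([
  [[0.0125, 0.01, 0, 0, 0, 0, 1], [0, 0, 0.035, 0, 0, 0, 1], [0, 0, 0.035, 0, 0, 0, 1], [0, 0, 0.035, 0, 0, 0, 1], [0, 0, 0.035, 0, 0, 0, 1], [0, 0, 0.035, 0, 0, 0, 1], [0, 0, 0.035, 0, 0, 0, 1], [0, 0, 0.02, 0, 0, 0, 1], [0, 0, 0.02, 0, 0, 0, 1], [0, 0, 0.02, 0, 0, 0, 1], [0, 0, 0, 0, 0, 0, 1], [0, 0, 0, 0, 0, 0, 1]],
])

```text
time_s: 13.5
eef_pos: [0.6094, 0.2356, 0.1361]
eef_rot: [0.0, 1.0, -0.0, -0.0]
force: [0.5, 0.2, -1.7]
opening: 0.0652
grasp_force: 39.7
```

Call:
jog_arm([
  [[0, 0, 0.0125, 0, 0, 0, 1], [0, 0, 0.0125, 0, 0, 0, 1], [0, 0, 0.0125, 0, 0, 0, 1], [0, 0, 0.0125, 0, 0, 0, 1], [0, 0, 0.0125, 0, 0, 0, 1], [0, 0, 0, 0, 0, 0, 1]],
])

```text
time_s: 14.0
eef_pos: [0.6085, 0.2357, 0.1097]
eef_rot: [0.0, 1.0, 0.0, -0.001]
force: [-0.6, 0.0, -2.4]
opening: 0.0654
grasp_force: 39.7
```

Call:
jog_arm([
  [[0, 0, 0.01, 0, 0, 0, 1], [0, 0, 0.01, 0, 0, 0, 1], [0, 0, 0.008, 0, 0, 0, 1], [0, 0, 0, 0, 0, 0, 1]],
])

```text
time_s: 14.33
eef_pos: [0.6089, 0.2358, 0.0991]
eef_rot: [0.0, 1.0, -0.0, -0.001]
force: [-1.0, 0.4, -2.5]
opening: 0.0652
grasp_force: 39.7
```

Call:
jog_arm([
  [[0, 0, 0.005, 0, 0, 0, 1], [0, 0, 0.005, 0, 0, 0, 1], [0, 0, 0, 0, 0, 0, 1]],
])

```text
time_s: 14.58
eef_pos: [0.6093, 0.2365, 0.0959]
eef_rot: [-0.0, 1.0, 0.0, 0.0]
force: [-0.5, 2.1, -2.0]
opening: 0.0654
grasp_force: 39.7
```

Call:
jog_arm([
  [[0, 0, 0.005, 0, 0, 0, 1], [0, 0, 0.003, 0, 0, 0, 1], [0, 0, 0, 0, 0, 0, 1]],
])

```text
time_s: 14.83
eef_pos: [0.6103, 0.2377, 0.0942]
eef_rot: [-0.001, 1.0, 0.0, 0.001]
force: [-0.2, 3.0, 4.9]
opening: 0.0654
grasp_force: 40.0
```

Call:
jog_arm([
  [[0, 0, 0, 0, 0, 0, 0.2], [0, 0, 0, 0, 0, 0, 0.15], [0, 0, 0, 0, 0, 0, 0.1], [0, 0, 0, 0, 0, 0, 0.05], [0, 0, 0, 0, 0, 0, 0], [0, 0, 0, 0, 0, 0, 0], [0, 0, -0.02, 0, 0, 0, 0], [0, 0, -0.03, 0, 0, 0, 0], [0, 0, -0.05, 0, 0, 0, 0], [0, 0, -0.08, 0, 0, 0, 0], [0, 0, -0.08, 0, 0, 0, 0], [0, 0, -0.08, 0, 0, 0, 0], [0, 0, -0.08, 0, 0, 0, 0], [0, 0, -0.08, 0, 0, 0, 0], [0, 0.09, 0, 0, 0, 0, 0], [0, 0.09, 0, 0, 0, 0, 0], [0, 0.09, 0, 0, 0, 0, 0], [0, 0.09, 0, 0, 0, 0, 0], [0, 0.09, 0, 0, 0, 0, 0]],
])

```text
time_s: 16.42
eef_pos: [0.6091, 0.0544, 0.2945]
eef_rot: [-0.0, 1.0, 0.0, 0.001]
force: [1.0, 0.5, -0.1]
opening: 0.0856
grasp_force: 0.0
```

```bash
python3 - <<'E'
from h import *
t=shot('top');s=shot('scene'); print(bot.get_obs()['eef_pos'])
o=np.zeros((600,800,3),np.uint8)
f=lambda c,x,y,w,h,k:cv2.resize(np.clip(c['frame'][y:y+h,x:x+w,::-1]*1.5,0,255).astype(np.uint8),None,fx=k,fy=k,interpolation=cv2.INTER_CUBIC)
o[:380,:400]=f(t,170,145,100,95,4); o[:480,400:]=f(s,380,110,100,120,4); 
cv2.imwrite('pics/crop6.png',o)
for z,h in((.04,0),(.13,0)): print(z,proj(s,(.607,.241,z)),proj(t,(.600,.237,z)))
E
```

```text
[0.60977844 0.04711208 0.29413353]
0.04 [432.96771074 198.13390761] [222.99908038 192.85859038]
0.13 [440.87958229 168.66956608] [216.05824844 184.96254542]
```

View pics/crop6.png

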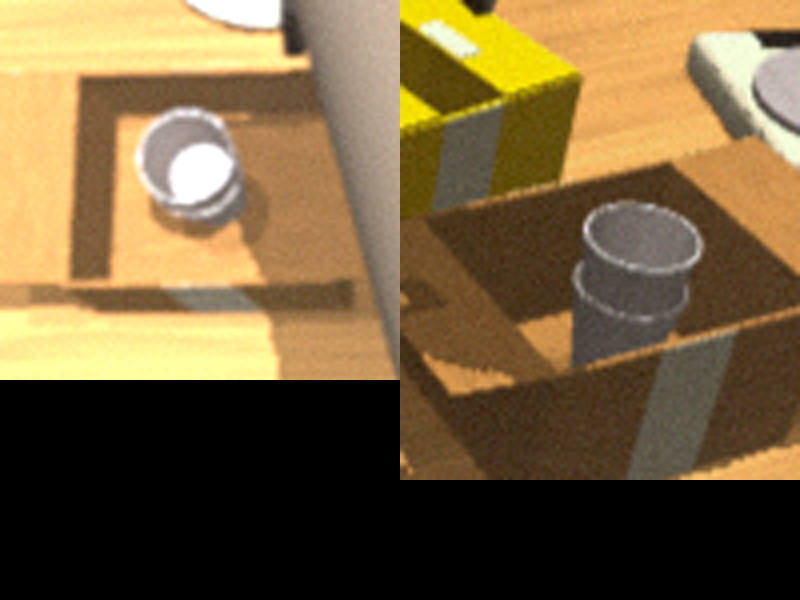

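The stack is nested: the upper rim is at (440.5,169) in the scene view, against (441,169) expected for fully down. In the top view it's (217,185), as expected. Now mould c.

Call:
jog_arm([
  [[-0.053, 0.0705, 0, 0, 0, 0, 0], [-0.053, 0.0705, 0, 0, 0, 0, 0], [-0.053, 0.0705, 0, 0, 0, 0, 0], [-0.053, 0.0705, 0, 0, 0, 0, 0], [-0.053, 0.0705, 0, 0, 0, 0, 0], [-0.053, 0.0705, 0, 0, 0, 0, 0], [-0.053, 0.0705, 0, 0, 0, 0, 0], [-0.053, 0.0705, 0, 0, 0, 0, 0], [0, 0, 0, 0, 0, 0, 0], [0, 0, 0.068, 0, 0, 0, 0], [0, 0, 0.068, 0, 0, 0, 0], [0, 0, 0.068, 0, 0, 0, 0], [0, 0, 0.068, 0, 0, 0, 0], [0, 0, 0.068, 0, 0, 0, 0], [0, 0, 0.068, 0, 0, 0, 0], [0, 0, 0, 0, 0, 0, 0], [0, 0, 0, 0, 0, 0, 0], [0, 0, 0, 0, 0, 0, 0]],
])

```text
time_s: 18.02
eef_pos: [0.441, -0.1696, 0.1313]
eef_rot: [0.0, 1.0, 0.0, 0.001]
force: [0.5, -0.4, 0.4]
opening: 0.0858
grasp_force: 0.0
```

Call:
jog_arm([
  [[0, 0.018, 0, 0, 0, 0, 0], [0, 0, 0, 0, 0, 0, 0], [0, 0, 0.028, 0, 0, 0, 0], [0, 0, 0.028, 0, 0, 0, 0], [0, 0, 0.028, 0, 0, 0, 0], [0, 0, 0.028, 0, 0, 0, 0], [0, 0, 0.028, 0, 0, 0, 0], [0, 0, 0.028, 0, 0, 0, 0], [0, 0, 0.026, 0, 0, 0, 0], [0, 0, 0, 0, 0, 0, 0], [0, 0, 0, 0, 0, 0, 1], [0, 0, 0, 0, 0, 0, 1], [0, 0, 0, 0, 0, 0, 1], [0, 0, 0, 0, 0, 0, 1], [0, 0, 0, 0, 0, 0, 1], [0, 0, 0, 0, 0, 0, 1], [0, 0, 0, 0, 0, 0, 1]],
], grip_force=30)

```text
time_s: 19.43
eef_pos: [0.4406, -0.1771, 0.0531]
eef_rot: [0.0, 1.0, -0.0, 0.001]
force: [-0.7, -0.6, 6.9]
opening: 0.0664
grasp_force: 32.4
```

Call:
jog_arm([
  [[0, 0, -0.03, 0, 0, 0, 1], [0, 0, -0.06, 0, 0, 0, 1], [0, 0, -0.08, 0, 0, 0, 1], [0, 0, -0.08, 0, 0, 0, 1], [0, 0, -0.08, 0, 0, 0, 1], [0, 0, -0.08, 0, 0, 0, 1], [0, 0, -0.08, 0, 0, 0, 1], [0.032, -0.08, 0, 0, 0, 0, 1], [0.032, -0.08, 0, 0, 0, 0, 1], [0.032, -0.08, 0, 0, 0, 0, 1], [0.032, -0.08, 0, 0, 0, 0, 1], [0.032, -0.08, 0, 0, 0, 0, 1], [0.032, -0.08, 0, 0, 0, 0, 1], [0.032, -0.08, 0, 0, 0, 0, 1], [0.032, -0.08, 0, 0, 0, 0, 1], [0.032, -0.08, 0, 0, 0, 0, 1], [0.032, -0.08, 0, 0, 0, 0, 1], [0.032, -0.08, 0, 0, 0, 0, 1], [0.032, -0.08, 0, 0, 0, 0, 1], [0.032, -0.08, 0, 0, 0, 0, 1]],
])

```text
time_s: 21.1
eef_pos: [0.6064, 0.2404, 0.2482]
eef_rot: [0.0, 1.0, -0.0, 0.0]
force: [1.7, -0.6, -0.8]
opening: 0.0664
grasp_force: 33.9
```

```bash
python3 - <<'E'
from h import *
for i in range(6): s=shot('scene')
o=bot.get_obs();e=o['eef_pos'];print(e,o['opening'],o['grasp_force'])
b=s['frame'][80:230,370:520,::-1]; cv2.imwrite('pics/crop7.png',cv2.resize(np.clip(b*1.6,0,255).astype(np.uint8),None,fx=4,fy=4,interpolation=cv2.INTER_CUBIC))
bz=e[2]-.0531
for z in(bz,bz+.09): print(proj(s,(.607+e[0]-.604,.241+e[1]-.239,z)).round(1))
E
```

```text
[0.60601587 0.23758627 0.247815  ] 0.06652309788509345 33.995291967876256
[447.2 145.7]
[457.1 109. ]
```

View pics/crop7.png

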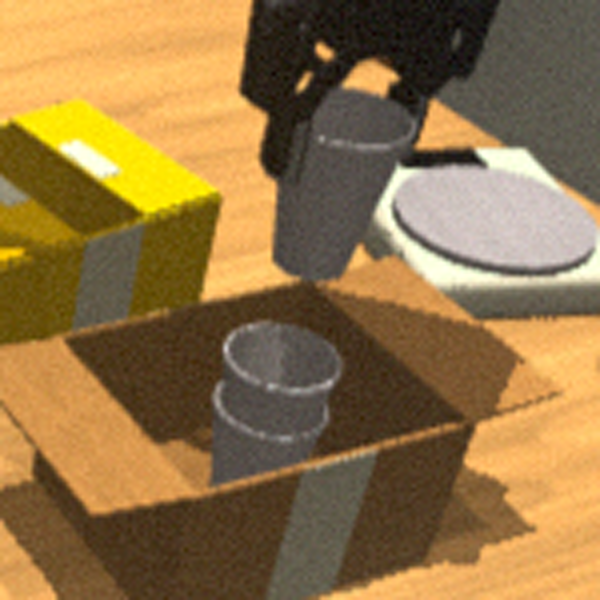

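Mould c is held with its foot at (447.5,144.5), against an expected (447,146), so it is aligned. Lowering.

Call:
jog_arm([
  [[0, 0, 0.035, 0, 0, 0, 1], [0, 0, 0.035, 0, 0, 0, 1], [0, 0, 0.035, 0, 0, 0, 1], [0, 0, 0.03, 0, 0, 0, 1], [0, 0, 0.02, 0, 0, 0, 1], [0, 0, 0.02, 0, 0, 0, 1], [0, 0, 0.02, 0, 0, 0, 1], [0, 0, 0.02, 0, 0, 0, 1], [0, 0, 0.0125, 0, 0, 0, 1], [0, 0, 0.0125, 0, 0, 0, 1], [0, 0, 0.0125, 0, 0, 0, 1], [0, 0, 0, 0, 0, 0, 1]],
])

```text
time_s: 22.4
eef_pos: [0.6056, 0.2389, 0.1458]
eef_rot: [0.0, 1.0, -0.0, -0.001]
force: [0.5, -0.7, -1.8]
opening: 0.0662
grasp_force: 34.0
```

Call:
jog_arm([
  [[0, 0, 0.01, 0, 0, 0, 1], [0, 0, 0.008, 0, 0, 0, 1], [0, 0, 0.008, 0, 0, 0, 1], [0, 0, 0.005, 0, 0, 0, 1], [0, 0, 0, 0, 0, 0, 1]],
])

```text
time_s: 22.82
eef_pos: [0.6059, 0.239, 0.134]
eef_rot: [0.0, 1.0, -0.0, -0.0]
force: [-0.4, 0.1, -1.2]
opening: 0.0659
grasp_force: 34.0
```

Call:
jog_arm([
  [[0, 0, 0.004, 0, 0, 0, 1], [0, 0, 0.004, 0, 0, 0, 1], [0, 0, 0, 0, 0, 0, 1]],
])

```text
time_s: 23.07
eef_pos: [0.606, 0.239, 0.131]
eef_rot: [0.0, 1.0, -0.0, -0.0]
force: [-0.5, -0.5, -0.5]
opening: 0.0659
grasp_force: 34.0
```

Call:
jog_arm([
  [[0, 0, 0.004, 0, 0, 0, 1], [0, 0, 0.002, 0, 0, 0, 1], [0, 0, 0, 0, 0, 0, 1]],
])

```text
time_s: 23.32
eef_pos: [0.6065, 0.2392, 0.1293]
eef_rot: [-0.0, 1.0, -0.0, 0.0]
force: [-0.2, 0.8, 1.5]
opening: 0.066
grasp_force: 34.1
```

Contact. I release, retreat up and away, and look.

Call:
jog_arm([
  [[0, 0, 0, 0, 0, 0, 0.2], [0, 0, 0, 0, 0, 0, 0.15], [0, 0, 0, 0, 0, 0, 0.1], [0, 0, 0, 0, 0, 0, 0.05], [0, 0, 0, 0, 0, 0, 0], [0, 0, 0, 0, 0, 0, 0], [0, 0, -0.02, 0, 0, 0, 0], [0, 0, -0.03, 0, 0, 0, 0], [0, 0, -0.05, 0, 0, 0, 0], [0, 0, -0.08, 0, 0, 0, 0], [0, 0, -0.08, 0, 0, 0, 0], [0, 0, -0.08, 0, 0, 0, 0], [0, 0, -0.08, 0, 0, 0, 0], [0, 0.09, 0, 0, 0, 0, 0], [0, 0.09, 0, 0, 0, 0, 0], [0, 0.09, 0, 0, 0, 0, 0], [0, 0.09, 0, 0, 0, 0, 0], [0, 0.09, 0, 0, 0, 0, 0], [0, 0.09, 0, 0, 0, 0, 0], [0, 0, 0, 0, 0, 0, 0]],
])

```text
time_s: 24.98
eef_pos: [0.6064, 0.0129, 0.2983]
eef_rot: [0.003, 1.0, -0.006, 0.001]
force: [0.7, -0.7, -0.4]
opening: 0.0855
grasp_force: 0.0
```

```bash
python3 - <<'E'
from h import *
t=shot('top');s=shot('scene'); print(bot.get_obs()['eef_pos'])
o=np.zeros((600,800,3),np.uint8)
f=lambda c,x,y,w,h,k:cv2.resize(np.clip(c['frame'][y:y+h,x:x+w,::-1]*1.5,0,255).astype(np.uint8),None,fx=k,fy=k,interpolation=cv2.INTER_CUBIC)
o[:380,:400]=f(t,170,145,100,95,4); o[:480,400:]=f(s,380,110,100,120,4); 
cv2.imwrite('pics/crop8.png',o)
print(proj(s,(.607,.241,.166)),proj(t,(.600,.237,.166)))
E
```

```text
[0.60628265 0.02104242 0.29824704]
[444.32682918 155.83178694] [212.98597775 181.46746189]
```

View pics/crop8.png

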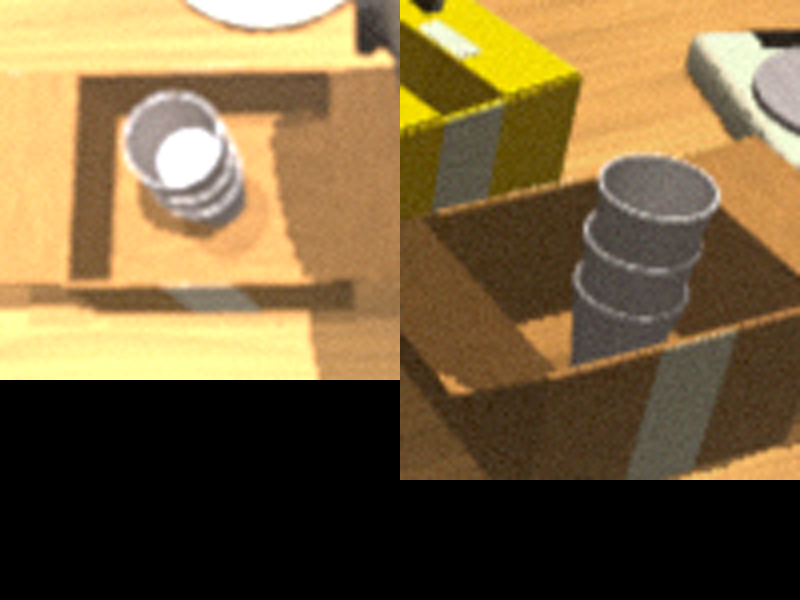

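All three are nested with equal rim spacing. The top rim is at scene (444.8,156.8) and top (213.8,180.3), against (444.3,155.8) and (213.0,181.5) predicted. The flaps are still outwards and the gripper is clear.

```bash
python3 -c "
from bench import order; print(order.finish_job())"
```

```text
the job is handed in; nothing more can be done
None
```

Both carton flaps are folded outwards and the three moulds stand fully nested in the carton; the job was handed in after about 25 s of robot time (no verdict was returned).

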